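# Slide the work board home in its dock and turn the keeper over it

## Task

With the fingertips, push the thick wooden work board along the runners of its bench dock, towards the keeper end, until it drops down flat into its locating notches. Then push the knob of the steel keeper round so that the keeper bar lies squarely across over the board's edge, and come away. Do not grip, lift or force anything; the loupe rides along standing on the board, and the screwdriver and the teal dish beside the dock stay where they are.

Things in the scene. Friction and masses are not known exactly. Their poses are not given: they have to be found in the camera images.
- dock: Fixed bench dock, 166 x 360 x 46 mm: grey base slab 10 mm thick, two pale wooden cheeks 24 mm wide, 46 mm high along its long sides, 114 mm apart inside, open at both ends; steel runners between them. Origin: centre of its underside, on the worktop. Its +y axis is the direction in which the board must slide; its -x cheek (the robot's side) carries the keeper.
- board: Loose hardwood board, 110 (own x) x 140 (own y, sliding way) x 20 mm, 0.26 to 0.49 kg, 2 mm play to each cheek, on four feet 8 mm high. Origin: centre of the slab's underside, 32 mm above the worktop while riding, 26 mm when all feet are in the notches (top then level with the cheeks). Starts at dock y = -75 to -35 mm. Push its -y end face. In the notches it stops firmly, with 2.5 mm play.
- keeper (a joint): Angle of the keeper, a steel turn bar 14 mm wide, 5 mm thick, its underside 49 mm above the worktop: passes over the board only when that is down. 0: along the dock's +y, over the cheek; grows as it turns clockwise from above, inward; 1.57: along the dock's +x, square over the board's edge. Starts at -0.35 to 0, range -0.4 to 1.62; friction (about 1 N at the knob) holds it where left.
- keeper_knob (a point): Middle of the upright dark steel knob near the free end of the keeper, 66 mm above the worktop; the knob is round, 12 to 14 mm across, stands from 54 to 76 mm above the worktop, and is 45 mm from the pivot; the bar goes on 10 mm beyond it.
- keeper_pivot (a point): Pivot axis of the keeper, at x = -72 mm, y = +60 mm in the dock's frame, 49 mm above the worktop. The pivot's head ends 59 mm above the worktop.
- loupe: Black watchmaker's loupe, 38 mm across and 30 mm high, standing loose on the board's far half (on its own +x side). Origin: centre of its underside.
- driver_silver: Small silver screwdriver, 95 x 14 x 14 mm, lying loose on the worktop in front of the dock's near cheek. Origin: centre of its underside.
- teal_dish: Teal dish of screws, 73 mm across and 22 mm high, standing loose on the worktop behind the dock. Origin: centre of its underside.
- notch_zone (a point): Middle, at runner height (24 mm), of the stretch in which the board drops in; y = +55 mm in the dock's frame. Four runner strips, each with one notch 13 mm long, 6 mm deep. The strips are adjustable: when home, the board's origin is somewhere between y = +30 and +80 mm in the dock's frame; where exactly must be felt or seen.
Not all that is in view belongs to the job. Of the things like the board, leave any that is purple; of the rest the larger one is meant. Leave any green look-alike of the loupe alone.

How it is judged:
On the way:
1. the board has dropped flat into its notches while the keeper is still open (z of board in the frame of dock below 0.0278 m and angle between board's own z axis and vertical below 0.035 rad and value of joint keeper below 0.5 rad), for 0.2 s.
At the end, for the whole second after the job is handed in: The board lies flat in its notches (its underside under 27.8 mm above the worktop, tilt under 0.035 rad), the keeper has turned past 1.3 rad over it, and the loupe still stands on the board (z of board in the frame of dock between 0.023 and 0.0278 m and angle between board's own z axis and vertical below 0.035 rad and value of joint keeper above 1.3 rad and linear speed of board below 0.02 m/s and angle between loupe's own z axis and vertical below 0.15 rad and z of loupe in the frame of board above 0.015 m); the robot touches nothing.
It fails at once if the board is lifted out of or tipped up from its runners (z of board in the frame of dock above 0.042 m or angle between board's own z axis and vertical above 0.2 rad).
It fails at once if the board or the keeper is gripped or forced (over 40 N) (contact force between the fingers and board above 40 N or contact force between the fingers and keeper above 40 N).
It fails at once if the loupe is lifted, knocked over or pushed off the board (angle between loupe's own z axis and vertical above 0.5 rad or z of loupe in the frame of board above 0.035 m or z of loupe in the frame of board below 0.01 m).
It fails at once if the screwdriver or the teal dish is moved more than 30 mm (distance of any of driver_silver, teal_dish from where it was at the start of the episode above 0.03 m).
It also fails if it takes over 48 s, if anything falls off the work surface, if the arm or the gripper's body presses on something with over 40 N, if the wrist force passes 120 N, or if a joint passes its speed limit or range.

## Robot

A 6-joint arm with a two-finger parallel gripper is mounted at the origin on a cart in front of the work surface, level with it; the furniture and walls round the work are solid. World frame = base frame: x ahead of the robot, y to its left, z up, the work surface at z = 0. Lengths are in m, angles in rad, forces in N, time in s.
With the tool pointing down it reaches from about 0.275 to 0.725 m from the base axis. Payload 15.9 kg.
Tool frame: the origin (TCP) lies on the front face of the gripper's body, between the roots of the fingers; the fingertips stand 73 mm ahead of it and the grasp point (between the pads) lies 54 mm ahead of it; z points along the fingers, y is the direction in which the jaws open and shut (so a half turn about z gives the same grasp; the last joint's range is limited). The gripper opens to 85 mm and grips with 20 to 120 N. Pads are 22 mm wide; open, the fingers measure 114 mm over their backs; the gripper's body (76 mm by 85 mm) begins 54 mm behind the grasp point. The pads swing forward as they close: fully open they stand 13 mm farther back than shut.
Start: joints at [-1.245, 0.213, -0.034, 1.323, 0, 1.571], TCP at [0.16, -0.474, 0.304] pointing down, gripper open.
Joint ranges: [-2.98, 2.98], [-0.74, 1.72], [-1.14, 1.35], [-2.1, 2.04], [-1.57, 1.44], [-3.14, 3.14]. Speed limits (rad/s): [1.89, 1.89, 2.39, 2.57, 3.14, 3.14].

## Interface

Orientations are given as a rotation vector (axis times angle).
In Python, from rig import bot, imaging, close_job gives the robot as it stands.
- The arm moves only by the shell command python3 -m pendant 'ROWS' [FORCE]. ROWS is JSON, a list of rows, each an object with "travel": the shift along the tool's x, y, z in m, a list of three; "turn": the turn, a rotation vector about the tool's x, y, z in degrees, a list of three; "fingers": the finger opening in m, from 0 to 0.0854. A call has 1 to 8 rows; each row is the pose to reach, as a shift and turn from the pose measured when the call began, along the tool's axes at that moment; what a row does not reach only later rows make up. A row lasts 1/12 s, in which the tool goes at most 41.7 mm and 7.16 degrees, less where a joint would pass 70% of its speed; a pose out of reach is approached as far as the arm can. A call with a gripper value outside its range is refused whole. The fingers move at their own pace and stop on an object; FORCE is the grip in N (left out, the last holds). Time passes only in rows, so rows that repeat a pose let the fingers close. It gives the time, the measured TCP pose, the force and the opening at its end, in the units of the state.
- bot.state(): the state, without advancing time (a new reading comes with each control period).
- imaging.get_image(name): name is "scene" or "top"; returns (picture, depth): 480x640x3 uint8, blue, green, red; 480x640 float32, m along the optical axis (not along the pixel's ray), 0 where there is no reading.
- imaging.camera_model(name): a dict with "camera_matrix" (3x3 intrinsics, pixels), "R" (3x3) and "t" (3): a world point X has camera coordinates R X + t. Camera axes: x right, y down, z forward; pixel columns grow to the right and rows downward; lengths in m; the calibration is good to about 2 mm. A picture is of the moment at which its call begins. camera_model takes no time and is no camera call.
- close_job(): hands the job in, once; it reports no verdict.
The state is a dict: "time": time; "qpos": joint angles; "qd": joint speeds; "joint_torque": joint torques, N m; "position": TCP position; "eef_rot": TCP orientation; "contact_force": force on the tool from outside, world axes, zero at the start; "wrist_torque": the same for the moment, N m; "finger_gap": finger opening in m.
Only numpy, scipy, OpenCV 4.12 (cv2) and the standard library are available. Lean on these libraries where they do the work, as an engineer would, in place of code of your own. Each camera call takes 0.05 s, during which the arm holds its last target.

## Working session

There is one attempt and no reset: what is moved stays moved. The work goes in short steps, Python scripts to look and compute and a shell command to move; the robot and the scene stay as the last step left them, time stands still between calls to the robot, and variables do not carry over. Pictures are saved under pics/ and viewed, and the job is handed in when it is done.

```bash
ls; mkdir -p pics
cat > h.py <<'E'
import numpy as np, cv2
from rig import bot, imaging
def snap(n,f):
    im,d=imaging.get_image(n); cv2.imwrite(f'pics/{f}.png',im); np.save(f'pics/{f}.npy',d); return im,d
def px2w(n,d,u,v,z=None):
    c=imaging.camera_model(n);K=np.array(c['camera_matrix']);R=np.array(c['R']);t=np.array(c['t'])
    r=np.linalg.inv(K)@np.array([u,v,1.])
    o=-R.T@t; w=R.T@r
    if z is not None: return o+w*(z-o[2])/w[2]
    return R.T@(r*d[int(v),int(u)]-t)
def w2px(n,X):
    c=imaging.camera_model(n);p=np.array(c['camera_matrix'])@(np.array(c['R'])@np.array(X)+np.array(c['t']));return p[:2]/p[2]
E
python3 - <<'E'
from h import *
s=bot.state();print(s)
snap('scene','s0');snap('top','t0')
for n in('scene','top'):
    c=imaging.camera_model(n);R=np.array(c['R']);print(n,c,-R.T@np.array(c['t']))
E
```

```text
pics
{'time': 0.0, 'qpos': array([-1.24500832e+00,  2.13370245e-01, -3.50470306e-02,  1.32351157e+00,
       -1.57360263e-05,  1.57081978e+00]), 'qd': array([ 0.00011522,  0.00043223, -0.00186072,  0.00196983, -0.0003899 ,
       -0.00067556]), 'joint_torque': array([ 6.35945427e-03, -6.86172080e+01,  4.87113655e+01,  1.79640111e-02,
        7.20327444e-04,  2.97916358e-06]), 'position': array([ 0.15994124, -0.47345538,  0.30341387]), 'eef_rot': array([-3.09891025e+00, -5.09269309e-01,  3.12802922e-04]), 'contact_force': array([ 0.10763601, -0.73787465, -0.4149003 ]), 'wrist_torque': array([-0.0331804 ,  0.03744202,  0.00818626]), 'finger_gap': 0.08557868803136275}
scene {'camera_matrix': array([[555.87117108,   0.        , 318.0815274 ],
       [  0.        , 555.87117108, 239.528393  ],
       [  0.        ,   0.        ,   1.        ]]), 'R': array([[-0.64325907, -0.76529251,  0.02334825],
       [-0.36533676,  0.27999537, -0.88776779],
       [ 0.67286464, -0.57959466, -0.45969905]]), 't': array([0.28231595, 0.30246452, 0.81720881])} [-0.2577672   0.60501548  0.63759679]
top {'camera_matrix': array([[621.58740762,   0.        , 328.84458001],
       [  0.        , 621.58740762, 231.4503483 ],
       [  0.        ,   0.        ,   1.        ]]), 'R': array([[ 0.00148906, -0.99999584, -0.0024723 ],
       [-0.99739139, -0.00130675, -0.07217131],
       [ 0.07216778,  0.00257331, -0.99738919]]), 't': array([-0.12373516,  0.55752621,  1.43381124])} [ 0.45278111 -0.12669574  1.46999932]
```

View pics/s0.png

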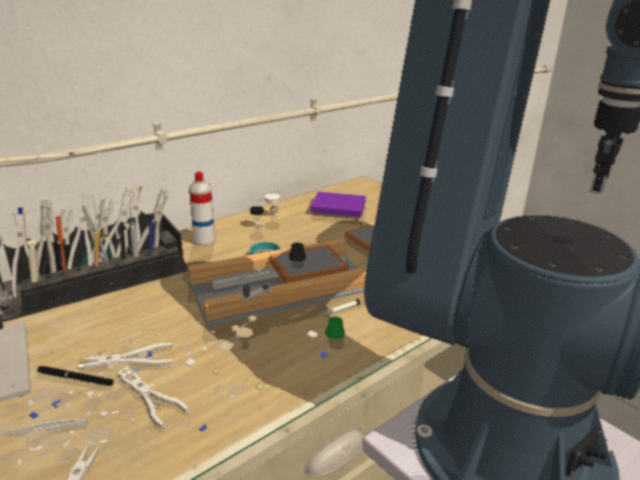

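View pics/t0.png

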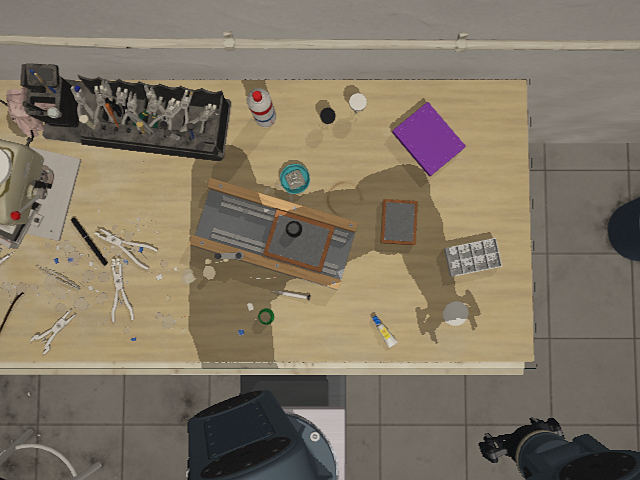

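The top view shows the dock at px (190–356, 180–290). The board with the loupe is at about (300, 242), the keeper at about (226, 257), the dish at (294, 178) and the screwdriver at (285, 294). The smaller and purple boards are decoys off to the right. I'll zoom in next.

Run:
```python
import cv2
im=cv2.imread('pics/t0.png');c=im[165:305,180:370];cv2.imwrite('pics/t0c.png',cv2.resize(c,None,fx=4.2,fy=4.2,interpolation=cv2.INTER_CUBIC))
im=cv2.imread('pics/s0.png');c=im[225:355,180:380];cv2.imwrite('pics/s0c.png',cv2.resize(c,None,fx=4,fy=4,interpolation=cv2.INTER_CUBIC))
```

```text
(no output)
```

View pics/t0c.png

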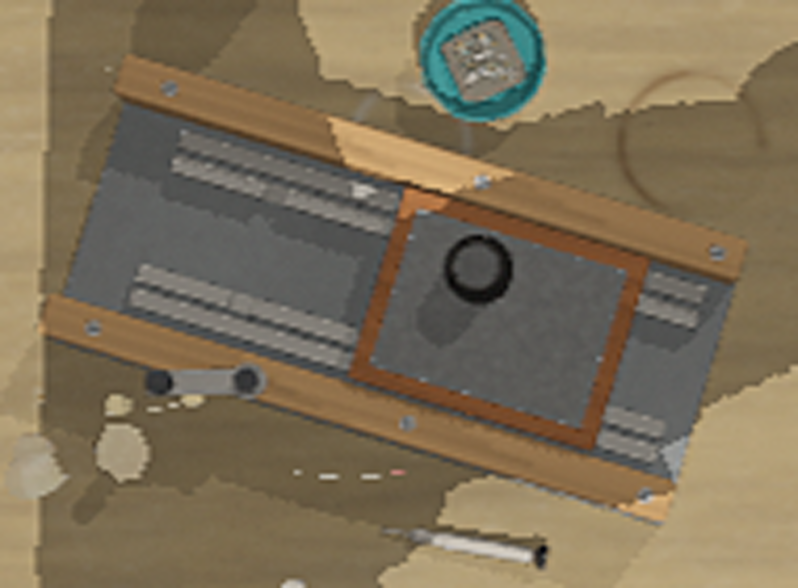

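View pics/s0c.png

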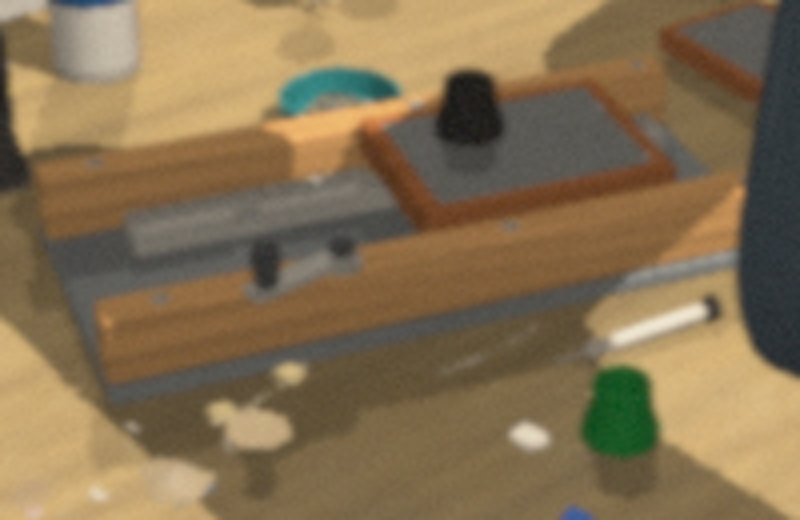

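Run:
```python
from h import *
P=lambda u,v,z:px2w('top',None,180+u/4.2,165+v/4.2,z)
for n,u,v,z in [('FLo',127,54,.046),('FRo',747,240,.046),('NLo',42,335,.046),('NRo',660,523,.046),('FLi',115,97,.046),('FRi',737,278,.046),('NLi',50,296,.046),('NRi',672,487,.046),('piv',247,380,.059),('knob',160,382,.076),('bFL',402,187,.052),('bFR',648,260,.052),('bNL',350,377,.052),('bNR',594,447,.052),('loupe',478,268,.062),('dish',482,58,.022),('drvR',545,553,.007),('drvL',385,532,.007),('green',0,0,.03)]:
    print(n,P(u,v,z).round(4))
d=np.load('pics/t0.npy')
# cloud based check
c=imaging.camera_model('top')
K=c['camera_matrix'];R=c['R'];t=c['t']
vv,uu=np.mgrid[170:300,185:365];D=d[170:300,185:365]
pc=np.stack([(uu-K[0,2])*D/K[0,0],(vv-K[1,2])*D/K[1,1],D],-1)
W=(pc-t)@R
for n,u,v in [('board',550,330),('cheekF',250,110),('cheekN',320,400),('loupe',478,268),('table',700,50),('slab',120,250)]:
    a=int(u/4.2-5);b=int(v/4.2-5); print(n,W[b,a].round(4))
```

```text
FLo [0.6797 0.1514 0.046 ]
FRo [ 0.5774 -0.1897  0.046 ]
NLo [0.5248 0.1955 0.046 ]
NRo [ 0.423  -0.1422  0.046 ]
FLi [0.6558 0.1577 0.046 ]
FRi [ 0.5565 -0.1842  0.046 ]
NLi [0.5461 0.1915 0.046 ]
NRi [ 0.4425 -0.1487  0.046 ]
piv [0.4999 0.0813 0.059 ]
knob [0.4982 0.1252 0.076 ]
bFL [ 0.6056 -0.0011  0.052 ]
bFR [ 0.5658 -0.1355  0.052 ]
bNL [0.5019 0.0264 0.052 ]
bNR [ 0.4641 -0.1063  0.052 ]
loupe [ 0.5606 -0.0435  0.062 ]
dish [ 0.6815 -0.0427  0.022 ]
drvR [ 0.4054 -0.0785  0.007 ]
drvL [0.417  0.0109 0.007 ]
green [0.7126 0.2259 0.03  ]
board [ 0.5286 -0.0802  0.0567]
cheekF [0.649  0.0843 0.0475]
cheekN [0.4901 0.044  0.0437]
loupe [ 0.5634 -0.0408  0.0491]
table [ 0.6915 -0.1636  0.002 ]
slab [0.5757 0.1622 0.0094]
```

Run:
```python
from h import *
P=lambda u,v,z:px2w('top',None,180+u/4.2,165+v/4.2,z)[:2]
L=np.array([[83,180],[83,-180],[-83,180],[-83,-180],[57,180],[57,-180],[-57,180],[-57,-180]])/1e3
# inner at +-59? cheeks 24 wide of 166 -> inner 59 each => 118? given 114
W=np.array([P(*a,.046) for a in [(127,54),(747,240),(42,335),(660,523),(115,97),(737,278),(50,296),(672,487)]])
lc=L.mean(0);wc=W.mean(0)
H=(L-lc).T@(W-wc);th=np.arctan2(H[0,1]-H[1,0],H[0,0]+H[1,1])
R=np.array([[np.cos(th),-np.sin(th)],[np.sin(th),np.cos(th)]])
o=wc-R@lc
print('dock',o,th,((W-o)@R-L).round(4).tolist())
np.savez('dock.npz',o=o,th=th)
loc=lambda p:((np.array(p)-o)@R).round(4)
for n,u,v,z in [('piv',247,380,.059),('knob',160,382,.076),('bFL',402,187,.052),('bFR',648,260,.052),('bNL',350,377,.052),('bNR',594,447,.052),('loupe',478,268,.082),('dish',482,58,.022),('drvR',545,553,.007),('drvL',385,532,.007)]: print(n,loc(P(u,v,z)))
w=o+R@np.array([-.072,.06]);print('pivot w',w)
```

```text
dock [0.55072982 0.00393272] -0.29088999247234887 [[-0.0017, -0.0017], [-0.002, 0.0021], [0.0032, -0.0039], [0.0025, 0.0034], [-0.0004, -0.0026], [0.0025, 0.0014], [-0.0012, -0.0016], [-0.0029, 0.0028]]
piv [-0.0709  0.0595]
knob [-0.0851  0.1012]
bFL [0.0541 0.0109]
bFR [ 0.0544 -0.1292]
bNL [-0.0532  0.0075]
bNR [-0.0514 -0.1304]
loupe [ 0.0219 -0.0441]
dish [ 0.1386 -0.0071]
drvR [-0.1156 -0.1206]
drvL [-0.1302 -0.0317]
pivot w [0.49896291 0.08206202]
```

Run:
```python
from h import *
z=np.load('dock.npz');o=z['o'];th=float(z['th']);R=np.array([[np.cos(th),-np.sin(th)],[np.sin(th),np.cos(th)]])
# rectified view in the dock plane z=24mm: 3 px/mm, columns = y from -180..180 -> only 0..180, rows x +60..-60
im=cv2.imread('pics/t0.png');d=np.load('pics/t0.npy')
s=4
xs=np.arange(60,-60,-1/s)/1e3; ys=np.arange(180,-10,-1/s)/1e3
X,Y=np.meshgrid(xs,ys,indexing='ij')
W=np.stack([X,Y],-1)@R.T+o
c=imaging.camera_model('top');K,Rc,t=[np.array(c[k]) for k in('camera_matrix','R','t')]
p=np.concatenate([W,np.full(W.shape[:2]+(1,),.024)],-1)@Rc.T+t
q=p@K.T;u=(q[...,0]/q[...,2]).astype(np.float32);v=(q[...,1]/q[...,2]).astype(np.float32)
r=cv2.remap(im,u,v,cv2.INTER_CUBIC);r=cv2.convertScaleAbs(r,alpha=1.8)
dd=cv2.remap(d,u,v,cv2.INTER_NEAREST)
h=.024+(p[...,2]-dd)
cv2.imwrite('pics/rect.png',r)
cv2.imwrite('pics/recth.png',cv2.applyColorMap(np.clip(h*1000*6,0,255).astype(np.uint8),cv2.COLORMAP_JET))
```

```text
(no output)
```

View pics/rect.png

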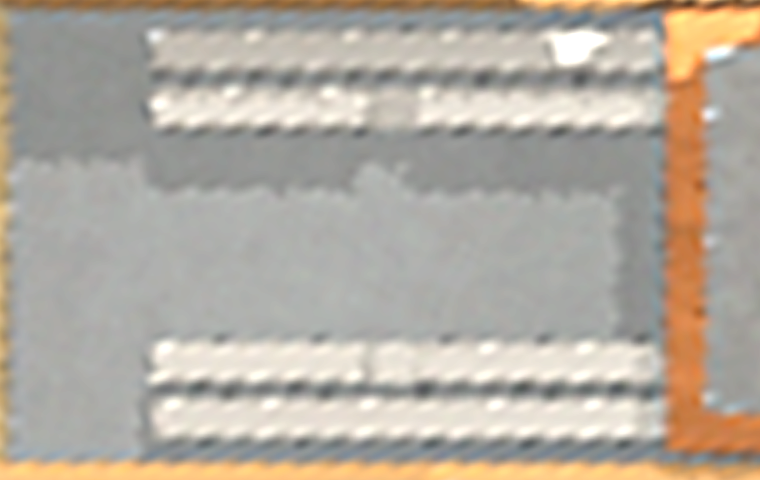

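View pics/recth.png

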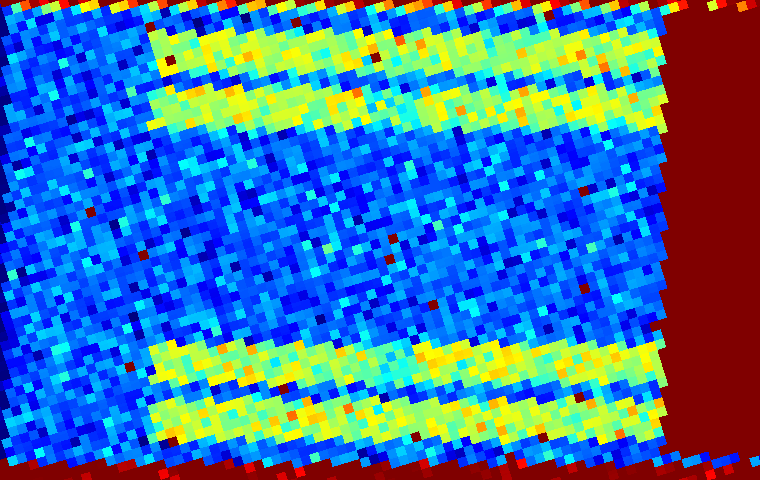

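The rectified view shows the inner runners notched at dock y ≈ +82 mm and no notch in the visible part of the outer runners. That puts the board's home at roughly y = +30 to +48 mm. Next is the approach.

```bash
cat >> h.py <<'E'
from scipy.spatial.transform import Rotation as Ro
_z=np.load('dock.npz');o=_z['o'];th=float(_z['th']);Rd=np.array([[np.cos(th),-np.sin(th)],[np.sin(th),np.cos(th)]])
def st():
    s=bot.state();p=s['position'];R=Ro.from_rotvec(s['eef_rot']).as_matrix()
    l=(p[:2]-o)@Rd
    print('t',round(s['time'],2),'dock xy mm',(l*1e3).round(1),'tip z',round((p[2]-.073)*1e3,1),'F dock',(s['contact_force'][:2]@Rd).round(1),round(s['contact_force'][2],1),'gap',round(s['finger_gap'],4),'yaw err deg',np.degrees(np.arctan2(R[1,0],R[0,0])-th-np.pi/2).round(2))
    return s,p,R
def go(x,y,tipz):
    """tool-frame shift (mm) to dock x,y mm, tip z mm, turn to yaw aligned"""
    s,p,R=st()
    w=o+Rd@np.array([x,y])/1e3
    d=R.T@(np.array([w[0],w[1],tipz/1e3+.073])-p)
    Rt=np.column_stack([np.r_[Rd[:,1],0],np.r_[Rd[:,0],0],[0,0,-1.]])
    print('travel',d.round(4),'turn',np.degrees(Ro.from_matrix(R.T@Rt).as_rotvec()).round(2), 'w',w.round(3))
E
python3 -c "
from h import *
go(0,-165,150)"
```

```text
t 0.1 dock xy mm [-237.4 -569.4] tip z 230.5 F dock [-0.4  0.3] 0.5 gap 0.0855 yaw err deg -54.67
travel [ 0.4276 -0.1926  0.0807] turn [-5.000e-02 -3.000e-02 -5.467e+01] w [ 0.503 -0.154]
```

```bash
python3 -m pendant '[{"travel":[0.04,-0.018,0.0],"turn":[0,0,-6],"fingers":0},{"travel":[0.08,-0.036,0.0],"turn":[0,0,-12],"fingers":0},{"travel":[0.118,-0.053,0.0],"turn":[0,0,-18],"fingers":0},{"travel":[0.156,-0.07,0.0],"turn":[0,0,-24],"fingers":0},{"travel":[0.194,-0.087,0.0],"turn":[0,0,-30],"fingers":0},{"travel":[0.232,-0.104,0.0],"turn":[0,0,-36],"fingers":0},{"travel":[0.27,-0.121,0.0],"turn":[0,0,-42],"fingers":0},{"travel":[0.308,-0.138,0.0],"turn":[0,0,-48],"fingers":0}]'; python3 -c "
from h import *
go(0,-165,100)"
```

```text
time: 0.77
position: [0.4055, -0.2452, 0.3035]
eef_rot: [-2.619, -1.733, -0.0]
contact_force: [1.0, -1.1, 0.2]
finger_gap: 0.0001
t 0.77 dock xy mm [ -67.7 -280.3] tip z 230.5 F dock [ 1.3 -0.7] 0.2 gap 0.0001 yaw err deg -6.37
travel [0.1221 0.0546 0.1306] turn [-0.04 -0.04 -6.37] w [ 0.503 -0.154]
```

```bash
python3 -m pendant '[{"travel":[0.03,0.013,0.0],"turn":[0,0,-3],"fingers":0},{"travel":[0.06,0.026,0.015],"turn":[0,0,-6.4],"fingers":0},{"travel":[0.09,0.04,0.045],"turn":[0,0,-6.4],"fingers":0},{"travel":[0.11,0.05,0.075],"turn":[0,0,-6.4],"fingers":0},{"travel":[0.122,0.0546,0.105],"turn":[0,0,-6.4],"fingers":0},{"travel":[0.122,0.0546,0.13],"turn":[0,0,-6.4],"fingers":0},{"travel":[0.122,0.0546,0.13],"turn":[0,0,-6.4],"fingers":0},{"travel":[0.122,0.0546,0.13],"turn":[0,0,-6.4],"fingers":0}]'; python3 -c "
from h import *
go(0,-165,34)
snap('top','t1');im=cv2.imread('pics/t1.png')
cv2.imwrite('pics/t1c.png',cv2.resize(im[165:325,180:390],None,fx=3.8,fy=3.7,interpolation=cv2.INTER_CUBIC))"
```

```text
time: 1.43
position: [0.5026, -0.1539, 0.1731]
eef_rot: [-2.517, -1.875, 0.002]
contact_force: [-0.3, 0.0, 1.2]
finger_gap: 0.0005
t 1.43 dock xy mm [  -0.8 -165. ] tip z 100.1 F dock [-0.3 -0. ] 1.2 gap 0.0005 yaw err deg 0.04
travel [-0.      0.001   0.0661] turn [-0.19 -0.04  0.04] w [ 0.503 -0.154]
```

View pics/t1c.png

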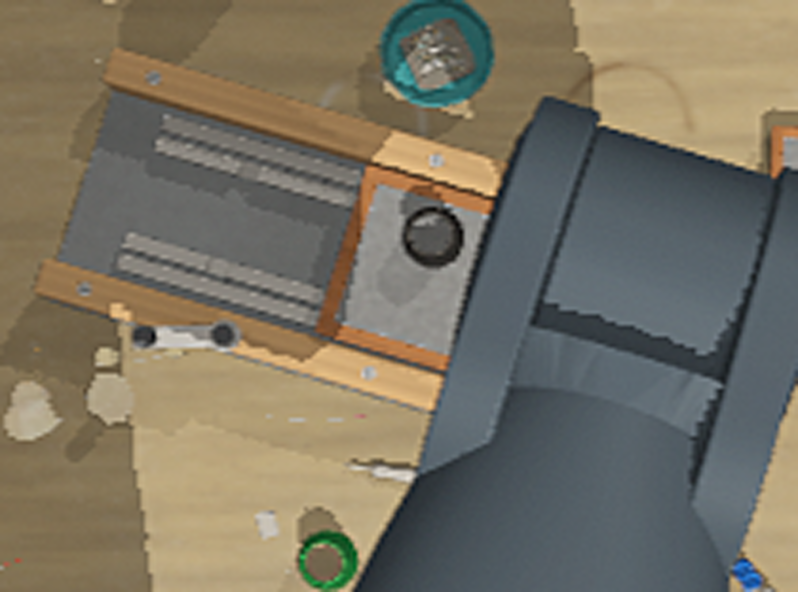

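The arm hides the board's near end in this view, while the loupe and dock are where I measured them. I'll lower the fingertips behind the board's end face.

```bash
python3 -m pendant '[{"travel":[0,0.001,0.02],"turn":[0,0,0],"fingers":0},{"travel":[0,0.001,0.04],"turn":[0,0,0],"fingers":0},{"travel":[0,0.001,0.055],"turn":[0,0,0],"fingers":0},{"travel":[0,0.001,0.064],"turn":[0,0,0],"fingers":0},{"travel":[0,0.001,0.066],"turn":[0,0,0],"fingers":0},{"travel":[0,0.001,0.066],"turn":[0,0,0],"fingers":0}]'; python3 -c "
from h import *
go(0,-145,34)
snap('scene','s1');im=cv2.imread('pics/s1.png')
cv2.imwrite('pics/s1c.png',cv2.resize(im[185:355,180:400],None,fx=3.5,fy=3.5,interpolation=cv2.INTER_CUBIC))"
```

```text
time: 1.98
position: [0.5046, -0.1551, 0.1095]
eef_rot: [-2.52, -1.875, -0.001]
contact_force: [-0.1, -0.3, -0.2]
finger_gap: -0.0002
t 1.98 dock xy mm [   1.5 -165.6] tip z 36.5 F dock [ 0.  -0.3] -0.2 gap -0.0002 yaw err deg -0.02
travel [ 0.0206 -0.0015  0.0025] turn [ 0.01 -0.04 -0.02] w [ 0.509 -0.135]
```

View pics/s1c.png

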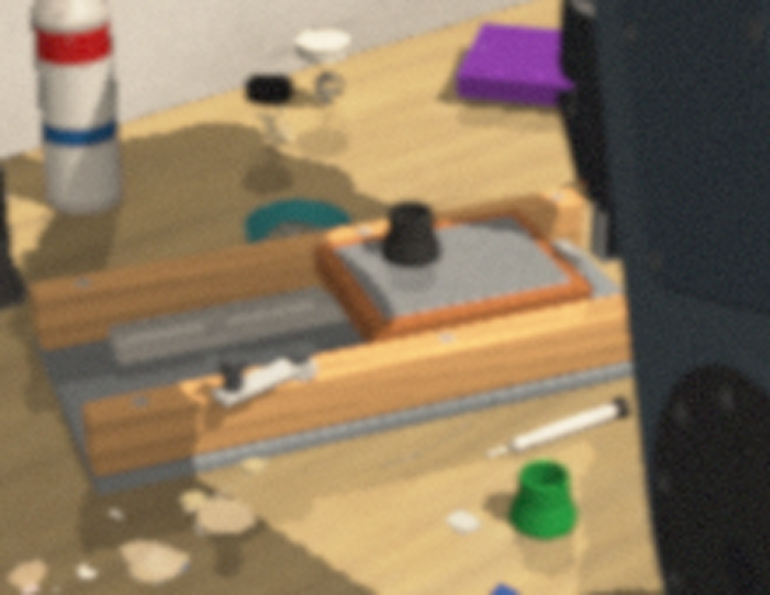

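The scene view shows the loupe upright on the board, and I can see the dish and screwdriver where they were. Pushing now.

```bash
python3 -m pendant '[{"travel":[0.008,-0.001,0.003],"turn":[0,0,0],"fingers":0},{"travel":[0.014,-0.0015,0.003],"turn":[0,0,0],"fingers":0},{"travel":[0.018,-0.0015,0.003],"turn":[0,0,0],"fingers":0},{"travel":[0.022,-0.0015,0.003],"turn":[0,0,0],"fingers":0},{"travel":[0.026,-0.0015,0.003],"turn":[0,0,0],"fingers":0},{"travel":[0.03,-0.0015,0.003],"turn":[0,0,0],"fingers":0},{"travel":[0.034,-0.0015,0.003],"turn":[0,0,0],"fingers":0},{"travel":[0.038,-0.0015,0.003],"turn":[0,0,0],"fingers":0}]'; python3 -c "
from h import *
go(0,-65,34)"
```

```text
time: 2.7
position: [0.5145, -0.1182, 0.1071]
eef_rot: [2.519, 1.875, 0.001]
contact_force: [-1.8, -5.6, 4.9]
finger_gap: -0.0
t 2.7 dock xy mm [   0.4 -127.4] tip z 34.1 F dock [-0.1 -5.8] 4.9 gap -0.0 yaw err deg -0.02
travel [ 0.0624 -0.0004  0.0001] turn [ 0.07 -0.   -0.02] w [ 0.532 -0.058]
```

```bash
python3 -m pendant '[{"travel":[0.005,0,0],"turn":[0,0,0],"fingers":0},{"travel":[0.01,0,0],"turn":[0,0,0],"fingers":0},{"travel":[0.015,0,0],"turn":[0,0,0],"fingers":0},{"travel":[0.02,0,0],"turn":[0,0,0],"fingers":0},{"travel":[0.025,0,0],"turn":[0,0,0],"fingers":0},{"travel":[0.03,0,0],"turn":[0,0,0],"fingers":0},{"travel":[0.035,0,0],"turn":[0,0,0],"fingers":0},{"travel":[0.04,0,0],"turn":[0,0,0],"fingers":0}]'; python3 -c "
from h import *
go(0,-65,34)
snap('scene','s2');im=cv2.imread('pics/s2.png')
cv2.imwrite('pics/s2c.png',cv2.resize(im[185:355,180:400],None,fx=3.5,fy=3.5,interpolation=cv2.INTER_CUBIC))"
```

```text
time: 3.37
position: [0.5261, -0.0794, 0.1071]
eef_rot: [2.519, 1.875, 0.001]
contact_force: [-0.9, -4.5, 3.0]
finger_gap: 0.0003
t 3.37 dock xy mm [  0.4 -86.9] tip z 34.1 F dock [ 0.4 -4.6] 3.0 gap 0.0003 yaw err deg -0.02
travel [ 0.0219 -0.0004  0.0001] turn [ 0.07  0.   -0.02] w [ 0.532 -0.058]
```

View pics/s2c.png

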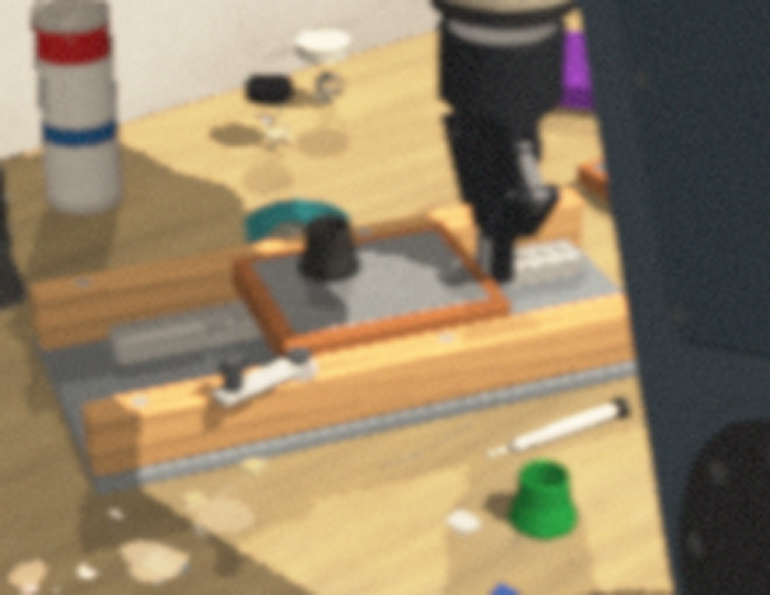

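The fingertips are against the end face. The board has slid about 45 mm with the loupe standing on it. I'll go on to just before the notch stretch, then step finely.

```bash
python3 -m pendant '[{"travel":[0.004,0,0],"turn":[0,0,0],"fingers":0},{"travel":[0.008,0,0],"turn":[0,0,0],"fingers":0},{"travel":[0.012,0,0],"turn":[0,0,0],"fingers":0},{"travel":[0.016,0,0],"turn":[0,0,0],"fingers":0},{"travel":[0.02,0,0],"turn":[0,0,0],"fingers":0},{"travel":[0.023,0,0],"turn":[0,0,0],"fingers":0}]'; python3 -c "
from h import *
st()"
python3 -m pendant '[{"travel":[0.002,0,0],"turn":[0,0,0],"fingers":0},{"travel":[0.004,0,0],"turn":[0,0,0],"fingers":0},{"travel":[0.006,0,0],"turn":[0,0,0],"fingers":0},{"travel":[0.007,0,0],"turn":[0,0,0],"fingers":0}]'; python3 -c "
from h import *
st()"
```

```text
time: 3.92
position: [0.533, -0.0562, 0.107]
eef_rot: [2.519, 1.876, 0.002]
contact_force: [-0.4, -4.2, 1.5]
finger_gap: 0.0001
t 3.92 dock xy mm [  0.3 -62.7] tip z 34.0 F dock [ 0.8 -4.1] 1.5 gap 0.0001 yaw err deg 0.01
time: 4.25
position: [0.5351, -0.0493, 0.107]
eef_rot: [2.519, 1.876, 0.002]
contact_force: [-0.7, -3.6, 2.3]
finger_gap: 0.0001
t 4.25 dock xy mm [  0.3 -55.5] tip z 34.0 F dock [ 0.4 -3.6] 2.3 gap 0.0001 yaw err deg 0.01
```

```bash
python3 -m pendant '[{"travel":[0.001,0,0],"turn":[0,0,0],"fingers":0},{"travel":[0.002,0,0],"turn":[0,0,0],"fingers":0},{"travel":[0.003,0,0],"turn":[0,0,0],"fingers":0},{"travel":[0.004,0,0],"turn":[0,0,0],"fingers":0}]'; python3 -c "
from h import *
st()"
```

```text
time: 4.58
position: [0.5363, -0.0454, 0.107]
eef_rot: [2.519, 1.876, 0.002]
contact_force: [-1.2, -4.1, 0.9]
finger_gap: 0.0001
t 4.58 dock xy mm [  0.3 -51.4] tip z 34.0 F dock [ 0.  -4.2] 0.9 gap 0.0001 yaw err deg 0.01
```

```bash
python3 -m pendant '[{"travel":[0.001,0,0],"turn":[0,0,0],"fingers":0},{"travel":[0.002,0,0],"turn":[0,0,0],"fingers":0},{"travel":[0.003,0,0],"turn":[0,0,0],"fingers":0},{"travel":[0.004,0,0],"turn":[0,0,0],"fingers":0}]'; python3 -c "
from h import *
st()"
```

```text
time: 4.92
position: [0.5374, -0.0415, 0.107]
eef_rot: [2.519, 1.876, 0.002]
contact_force: [-0.5, -3.6, 1.0]
finger_gap: 0.0003
t 4.92 dock xy mm [  0.3 -47.3] tip z 34.0 F dock [ 0.6 -3.6] 1.0 gap 0.0003 yaw err deg 0.01
```

```bash
python3 -m pendant '[{"travel":[0.001,0,0],"turn":[0,0,0],"fingers":0},{"travel":[0.002,0,0],"turn":[0,0,0],"fingers":0},{"travel":[0.003,0,0],"turn":[0,0,0],"fingers":0},{"travel":[0.004,0,0],"turn":[0,0,0],"fingers":0}]'; python3 -c "
from h import *
st()"
```

```text
time: 5.25
position: [0.5385, -0.0375, 0.107]
eef_rot: [2.52, 1.876, 0.002]
contact_force: [-0.9, -3.1, 1.6]
finger_gap: 0.0
t 5.25 dock xy mm [  0.2 -43.2] tip z 34.0 F dock [ 0.  -3.2] 1.6 gap 0.0 yaw err deg 0.01
```

```bash
python3 -m pendant '[{"travel":[0.001,0,0],"turn":[0,0,0],"fingers":0},{"travel":[0.002,0,0],"turn":[0,0,0],"fingers":0},{"travel":[0.003,0,0],"turn":[0,0,0],"fingers":0},{"travel":[0.004,0,0],"turn":[0,0,0],"fingers":0}]'; python3 -c "
from h import *
st()
snap('scene','s3');im=cv2.imread('pics/s3.png')
cv2.imwrite('pics/s3c.png',cv2.resize(im[205:325,180:340],None,fx=5,fy=5,interpolation=cv2.INTER_CUBIC))"
```

```text
time: 5.58
position: [0.5397, -0.0336, 0.1069]
eef_rot: [2.519, 1.876, 0.002]
contact_force: [0.8, -2.4, -0.8]
finger_gap: -0.0004
t 5.58 dock xy mm [  0.2 -39.1] tip z 33.9 F dock [ 1.5 -2.1] -0.8 gap -0.0004 yaw err deg 0.02
```

View pics/s3c.png

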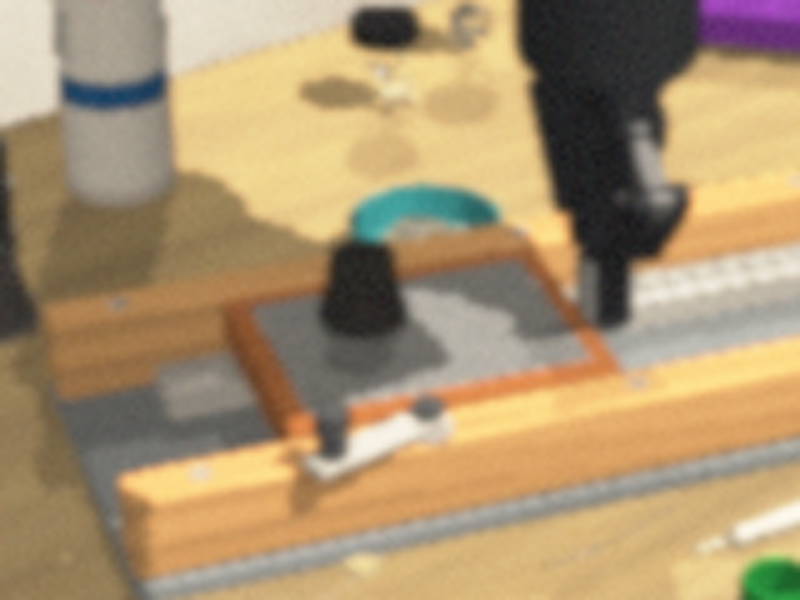

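```bash
cat >> h.py <<'E'
def board(f,n='scene'):
    d=np.load(f'pics/{f}.npy');im=cv2.imread(f'pics/{f}.png')
    c=imaging.camera_model(n);K,R,t=[np.array(c[k]) for k in('camera_matrix','R','t')]
    vv,uu=np.mgrid[0:480,0:640]
    pc=np.stack([(uu-K[0,2])*d/K[0,0],(vv-K[1,2])*d/K[1,1],d],-1)
    W=(pc-t)@R; L=(W[...,:2]-o)@Rd
    return L[...,0]*1e3,L[...,1]*1e3,W[...,2]*1e3,(d>0)
E
python3 - <<'E'
from h import *
for f in ('s0','s1','s2','s3'):
    x,y,z,ok=board(f)
    b={'s0':-60,'s1':-60,'s2':-8,'s3':40}[f]
    m=ok&(abs(x+10)<25)&(y>b-45)&(y<b+45)&(z>30)&(z<65)
    A=np.c_[np.ones(m.sum()),x[m]+10,y[m]-b]; k=np.linalg.lstsq(A,z[m],rcond=None)[0]
    ch=ok&(abs(abs(x)-70)<8)&(abs(y)<150)&(z>35)&(z<57)
    print(f,m.sum(),'board med z',np.median(z[m]).round(2),k.round(4),'cheek',np.median(z[ch&(x>0)]).round(2),np.median(z[ch&(x<0)]).round(2))
E
```

```text
s0 544 board med z 53.23 [5.36697e+01 6.60000e-02 1.33000e-02] cheek 46.02 45.34
s1 557 board med z 53.15 [5.35558e+01 6.37000e-02 1.10000e-02] cheek 46.26 45.27
s2 577 board med z 53.09 [5.35295e+01 5.34000e-02 1.37000e-02] cheek 46.32 45.32
s3 627 board med z 47.24 [4.7985e+01 1.0470e-01 2.3500e-02] cheek 46.04 45.41
```

The depth over the board top fell from 53.1 to 47.2 mm between the s2 and s3 pictures, so the board has dropped 6 mm. I'll back off, raise the arm and confirm.

```bash
python3 -m pendant '[{"travel":[-0.004,0,0],"turn":[0,0,0],"fingers":0},{"travel":[-0.012,0,0],"turn":[0,0,0],"fingers":0},{"travel":[-0.022,0,0],"turn":[0,0,0],"fingers":0},{"travel":[-0.03,0,-0.01],"turn":[0,0,0],"fingers":0},{"travel":[-0.035,0,-0.035],"turn":[0,0,0],"fingers":0},{"travel":[-0.035,0,-0.07],"turn":[0,0,0],"fingers":0},{"travel":[-0.035,0,-0.1],"turn":[0,0,0],"fingers":0},{"travel":[-0.035,0,-0.1],"turn":[0,0,0],"fingers":0}]'
python3 - <<'E'
from h import *
st()
snap('scene','s4')
im,d=snap('top','t4')
cv2.imwrite('pics/s4c.png',cv2.resize(cv2.imread('pics/s4.png')[205:325,180:340],None,fx=5,fy=5,interpolation=cv2.INTER_CUBIC))
cv2.imwrite('pics/t4c.png',cv2.resize(im[165:305,180:370],None,fx=4.2,fy=4.2,interpolation=cv2.INTER_CUBIC))
x,y,z,ok=board('s4')
b=40
m=ok&(abs(x+10)<25)&(y>b-45)&(y<b+45)&(z>30)&(z<65)
A=np.c_[np.ones(m.sum()),x[m]+10,y[m]-b]; k=np.linalg.lstsq(A,z[m],rcond=None)[0]
print('board med z',np.median(z[m]).round(2),k.round(4))
for lo in (0,20,40,60,80):
    q=ok&(x>-45)&(x<5)&(y>lo)&(y<lo+20)&(z>30)&(z<60);print(lo,q.sum(),np.median(z[q]))
E
```

```text
time: 6.3
position: [0.5314, -0.0683, 0.2134]
eef_rot: [2.516, 1.872, 0.011]
contact_force: [0.5, 0.2, 1.2]
finger_gap: -0.0001
t 6.3 dock xy mm [  2.2 -74.7] tip z 140.4 F dock [0.5 0.3] 1.2 gap -0.0001 yaw err deg -0.04
board med z 47.2 [4.79477e+01 1.08600e-01 2.04000e-02]
0 125 46.98678324364897
20 127 46.87900567349633
40 124 46.93278628563803
60 132 46.90486000298204
80 107 46.70489867227612
```

View pics/s4c.png

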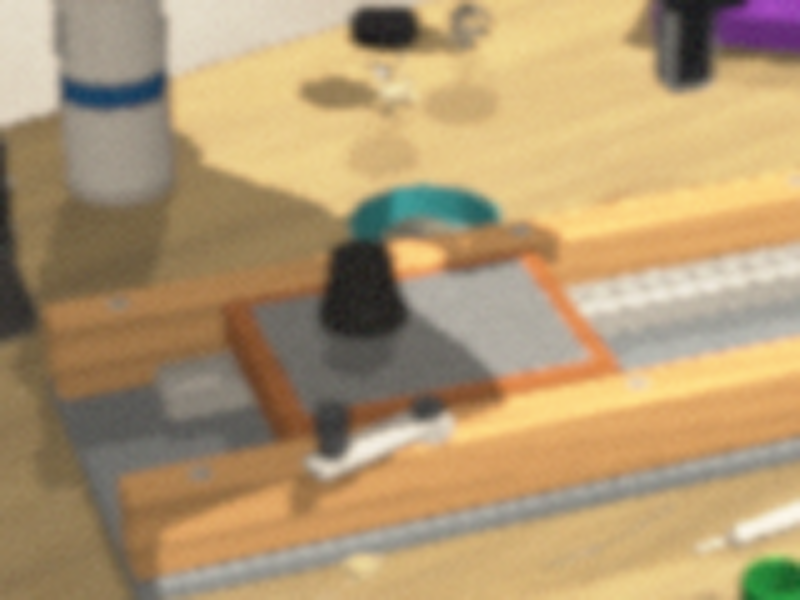

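View pics/t4c.png

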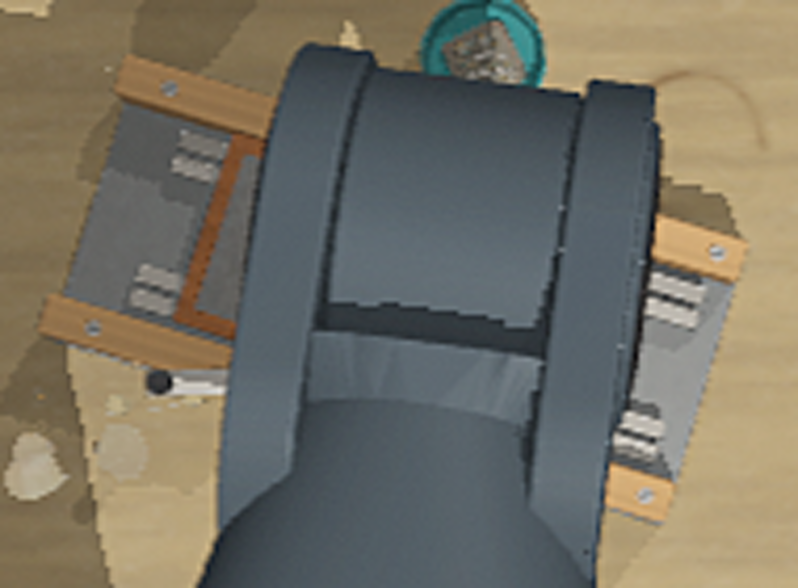

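The scene view shows the board flush with the cheeks, the loupe standing on it near the knob, and the keeper still open. The depth along the sliding way is uniform at 46.9 ± 0.2 mm. Next I move to the outer side of the knob.

```bash
python3 -c "
from h import *
go(-120,100,130)"
```

```text
t 6.4 dock xy mm [  0.8 -74.7] tip z 135.7 F dock [-0.9 -0.4] -0.5 gap -0.0001 yaw err deg -0.03
travel [ 0.1747 -0.1209  0.0055] turn [ 0.22 -0.07 -0.03] w [0.464 0.134]
```

```bash
python3 -m pendant '[{"travel":[0.025,-0.017,0.0],"turn":[0,0,0],"fingers":0},{"travel":[0.055,-0.037,0.0],"turn":[0,0,0],"fingers":0},{"travel":[0.085,-0.058,0.0],"turn":[0,0,0],"fingers":0},{"travel":[0.115,-0.08,0.0],"turn":[0,0,0],"fingers":0},{"travel":[0.145,-0.1,0.0],"turn":[0,0,0],"fingers":0},{"travel":[0.168,-0.117,0.003],"turn":[0,0,0],"fingers":0},{"travel":[0.175,-0.121,0.005],"turn":[0,0,0],"fingers":0},{"travel":[0.175,-0.121,0.005],"turn":[0,0,0],"fingers":0}]';python3 -c "
from h import *
go(-120,100,63)"
```

```text
time: 7.07
position: [0.4633, 0.1356, 0.2026]
eef_rot: [2.517, 1.878, 0.003]
contact_force: [0.7, -0.1, 0.7]
finger_gap: -0.0001
t 7.07 dock xy mm [-121.5  101.1] tip z 129.6 F dock [0.7 0.1] 0.7 gap -0.0001 yaw err deg 0.13
travel [-0.0011  0.0014  0.0666] turn [ 0.12 -0.03  0.13] w [0.464 0.134]
```

```bash
python3 -m pendant '[{"travel":[-0.001,0.001,0.025],"turn":[0,0,0],"fingers":0},{"travel":[-0.001,0.001,0.045],"turn":[0,0,0],"fingers":0},{"travel":[-0.001,0.001,0.06],"turn":[0,0,0],"fingers":0},{"travel":[-0.001,0.001,0.066],"turn":[0,0,0],"fingers":0},{"travel":[-0.001,0.001,0.0665],"turn":[0,0,0],"fingers":0},{"travel":[-0.001,0.001,0.0665],"turn":[0,0,0],"fingers":0}]';python3 - <<'E'
from h import *
st()
im,d=snap('scene','s5')
cv2.imwrite('pics/s5c.png',cv2.resize(im[205:325,180:340],None,fx=5,fy=5,interpolation=cv2.INTER_CUBIC))
s,p,R=st()
piv=np.array([-72,60.])
for th_ in np.arange(-.3,1.6,.1):
    K=piv+45*np.array([np.sin(th_),np.cos(th_)]); F=K-20*np.array([np.cos(th_),-np.sin(th_)])
    if th_>1: F[0]-=4*(th_-1)/.5
    print(round(th_,1),F.round(1))
E
```

```text
time: 7.57
position: [0.4643, 0.1336, 0.1363]
eef_rot: [2.518, 1.877, 0.002]
contact_force: [-0.2, -0.1, 0.1]
finger_gap: -0.0001
t 7.57 dock xy mm [-120.    99.5] tip z 63.3 F dock [-0.2 -0.1] 0.1 gap -0.0001 yaw err deg 0.07
t 7.62 dock xy mm [-119.8   99.8] tip z 63.7 F dock [-0.1 -0.2] 0.0 gap -0.0 yaw err deg 0.09
-0.3 [-104.4   97.1]
-0.2 [-100.5  100.1]
-0.1 [-96.4 102.8]
0.0 [-92. 105.]
0.1 [-87.4 106.8]
0.2 [-82.7 108.1]
0.3 [-77.8 108.9]
0.4 [-72.9 109.2]
0.5 [-68.  109.1]
0.6 [-63.1 108.4]
0.7 [-58.3 107.3]
0.8 [-53.7 105.7]
0.9 [-49.2 103.6]
1.0 [-44.9 101.1]
1.1 [-41.8  98.2]
1.2 [-38.9  94.9]
1.3 [-36.4  91.3]
1.4 [-34.3  87.4]
1.5 [-32.5  83.1]
```

View pics/s5c.png

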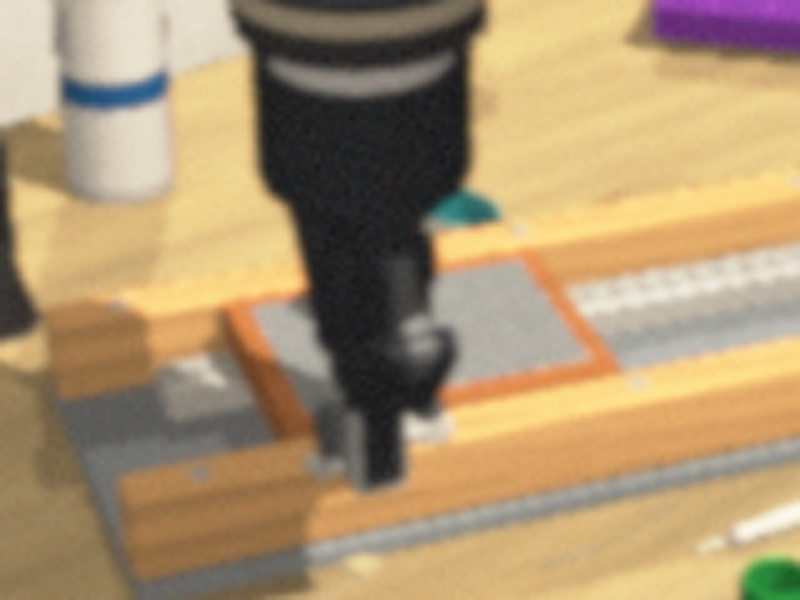

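The fingertips stand beside the knob on its outer side at about px (375, 470). I'll push it inward along the arc.

```bash
python3 -m pendant '[{"travel":[0,0.008,0],"turn":[0,0,0],"fingers":0},{"travel":[0,0.014,0],"turn":[0,0,0],"fingers":0},{"travel":[0,0.020,0],"turn":[0,0,0],"fingers":0},{"travel":[0.003,0.025,0],"turn":[0,0,0],"fingers":0},{"travel":[0.006,0.030,0],"turn":[0,0,0],"fingers":0},{"travel":[0.0075,0.035,0],"turn":[0,0,0],"fingers":0},{"travel":[0.0085,0.040,0],"turn":[0,0,0],"fingers":0},{"travel":[0.009,0.045,0],"turn":[0,0,0],"fingers":0}]';python3 - <<'E'
from h import *
st()
im,d=snap('scene','s6')
cv2.imwrite('pics/s6c.png',cv2.resize(im[205:325,180:340],None,fx=5,fy=5,interpolation=cv2.INTER_CUBIC))
im,d=snap('top','t6')
cv2.imwrite('pics/t6c.png',cv2.resize(im[165:305,180:370],None,fx=4.2,fy=4.2,interpolation=cv2.INTER_CUBIC))
E
```

```text
time: 8.28
position: [0.5107, 0.1297, 0.1367]
eef_rot: [2.517, 1.877, 0.003]
contact_force: [-2.2, -1.0, 1.3]
finger_gap: -0.0001
t 8.28 dock xy mm [-74.5 109. ] tip z 63.7 F dock [-1.9 -1.6] 1.3 gap -0.0001 yaw err deg 0.1
```

View pics/s6c.png

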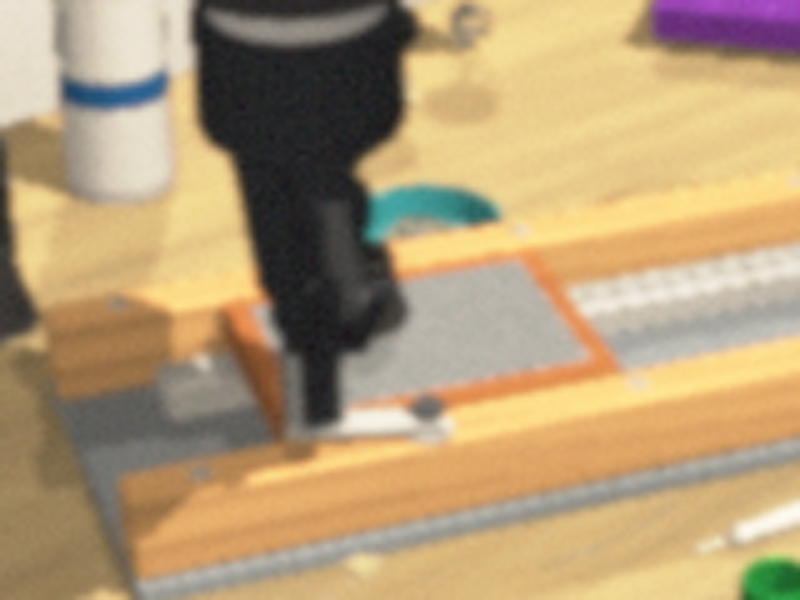

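View pics/t6c.png

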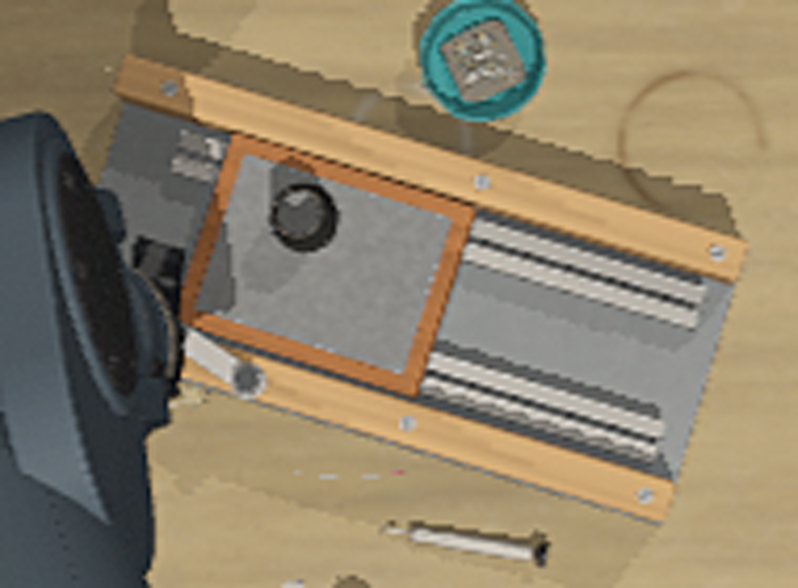

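The top view shows the bar swinging inward to about 0.4 rad, with the board seated and the loupe at crop (304, 217), clear of the fingers. I'll continue round the arc.

```bash
python3 -m pendant '[{"travel":[0,0.0055,0],"turn":[0,0,0],"fingers":0},{"travel":[-0.0005,0.0105,0],"turn":[0,0,0],"fingers":0},{"travel":[-0.0015,0.0155,0],"turn":[0,0,0],"fingers":0},{"travel":[-0.003,0.0205,0],"turn":[0,0,0],"fingers":0},{"travel":[-0.0053,0.025,0],"turn":[0,0,0],"fingers":0},{"travel":[-0.008,0.029,0],"turn":[0,0,0],"fingers":0},{"travel":[-0.011,0.0325,0],"turn":[0,0,0],"fingers":0},{"travel":[-0.014,0.0355,0],"turn":[0,0,0],"fingers":0}]';python3 - <<'E'
from h import *
st()
im,d=snap('top','t7')
cv2.imwrite('pics/t7c.png',cv2.resize(im[165:305,180:370],None,fx=4.2,fy=4.2,interpolation=cv2.INTER_CUBIC))
E
```

```text
time: 9.05
position: [0.5412, 0.1056, 0.1368]
eef_rot: [2.518, 1.877, 0.003]
contact_force: [-4.9, 1.2, -0.4]
finger_gap: -0.0002
t 9.05 dock xy mm [-38.2  94.7] tip z 63.8 F dock [-5.1 -0.2] -0.4 gap -0.0002 yaw err deg 0.07
```

View pics/t7c.png

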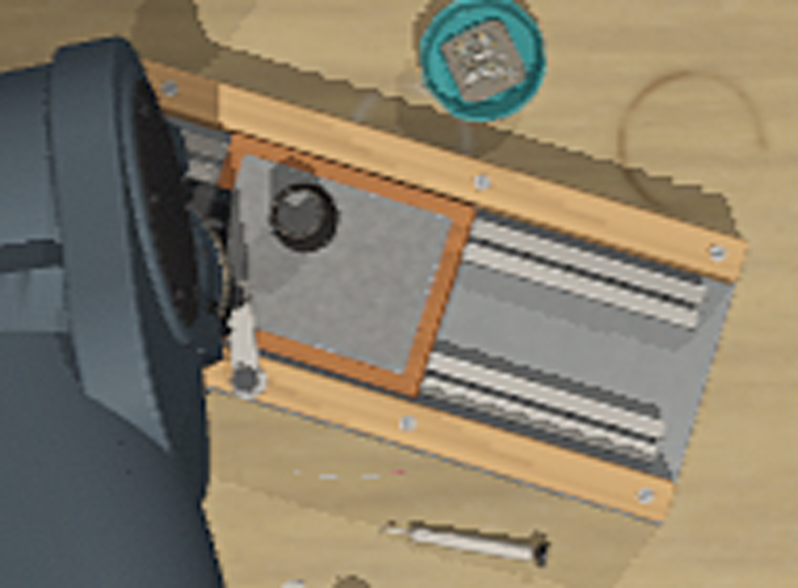

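Run:
```python
from h import *
st()
im,d=snap('scene','s7')
cv2.imwrite('pics/s7c.png',cv2.resize(im[220:310,190:310],None,fx=6.5,fy=6.5,interpolation=cv2.INTER_CUBIC))
P=lambda u,v,z:((px2w('top',None,180+u/4.2,165+v/4.2,z)[:2]-o)@Rd*1e3).round(1)
print('loupe',P(304,217,.076),'piv',P(247,380,.059),'bar seen',P(243,320,.054),'front edge',P(240,135,.046),P(186,318,.046),'back',P(473,207,.046),P(416,393,.046))
st()
```

```text
t 9.1 dock xy mm [-38.   94.2] tip z 63.8 F dock [-1.5 -1.5] -0.4 gap 0.0004 yaw err deg 0.04
loupe [21.6 53.7] piv [-70.9  59.5] bar seen [-40.4  72.1] front edge [ 56.3 105.3] [-48.3 103.5] back [ 55.2 -28.9] [-51.2 -28.9]
t 9.15 dock xy mm [-38.2  94.5] tip z 63.8 F dock [0.1 0.8] -0.7 gap 0.0 yaw err deg 0.04
```

View pics/s7c.png

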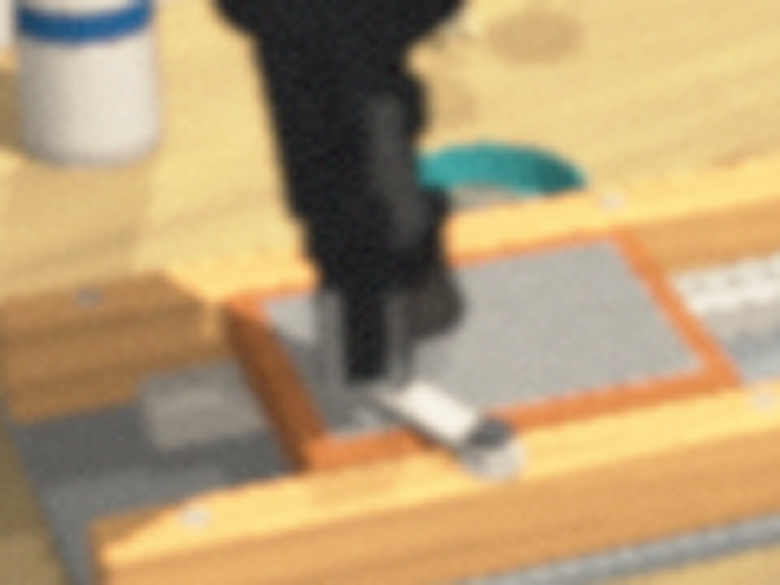

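The force has died away to 0.1 / 0.8 N, so the 5 N reading was only passing. The bar is at about 1.2 rad, so I'll do the last bit slowly.

```bash
python3 -m pendant '[{"travel":[-0.003,0.001,0],"turn":[0,0,0],"fingers":0},{"travel":[-0.006,0.002,0],"turn":[0,0,0],"fingers":0},{"travel":[-0.009,0.002,0],"turn":[0,0,0],"fingers":0},{"travel":[-0.012,0.002,0],"turn":[0,0,0],"fingers":0}]';python3 - <<'E'
from h import *
st()
im,d=snap('top','t8')
cv2.imwrite('pics/t8c.png',cv2.resize(im[210:280,200:300],None,fx=8,fy=8,interpolation=cv2.INTER_CUBIC))
st()
E
```

```text
time: 9.48
position: [0.5398, 0.0931, 0.1369]
eef_rot: [2.517, 1.876, 0.004]
contact_force: [1.9, 0.9, 0.2]
finger_gap: -0.0001
t 9.48 dock xy mm [-36.   82.3] tip z 63.9 F dock [1.6 1.5] 0.2 gap -0.0001 yaw err deg 0.04
t 9.53 dock xy mm [-36.   81.8] tip z 63.9 F dock [0.8 1.5] 0.2 gap -0.0001 yaw err deg 0.02
```

View pics/t8c.png

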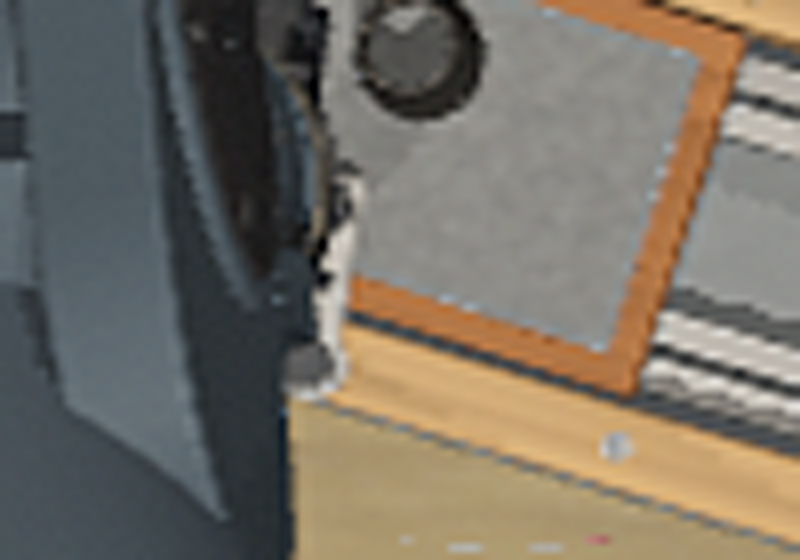

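The bar is at about 1.36 rad, its edge at px (345, 340) to (362, 190). It needs a few millimetres more.

```bash
python3 -m pendant '[{"travel":[-0.0015,0,0],"turn":[0,0,0],"fingers":0},{"travel":[-0.003,0,0],"turn":[0,0,0],"fingers":0},{"travel":[-0.0045,0,0],"turn":[0,0,0],"fingers":0},{"travel":[-0.0055,0,0],"turn":[0,0,0],"fingers":0}]';python3 - <<'E'
from h import *
st()
im,d=snap('scene','s9')
cv2.imwrite('pics/s9c.png',cv2.resize(im[220:310,190:310],None,fx=6.5,fy=6.5,interpolation=cv2.INTER_CUBIC))
im,d=snap('top','t9')
cv2.imwrite('pics/t9c.png',cv2.resize(im[210:280,200:300],None,fx=8,fy=8,interpolation=cv2.INTER_CUBIC))
st()
E
```

```text
time: 9.87
position: [0.5381, 0.0873, 0.137]
eef_rot: [2.518, 1.875, 0.004]
contact_force: [1.4, 1.0, 1.3]
finger_gap: 0.0004
t 9.87 dock xy mm [-36.   76.2] tip z 64.0 F dock [1.  1.4] 1.3 gap 0.0004 yaw err deg 0.02
t 9.97 dock xy mm [-36.   76.2] tip z 63.9 F dock [0.4 0.4] 0.5 gap 0.0002 yaw err deg 0.02
```

View pics/t9c.png

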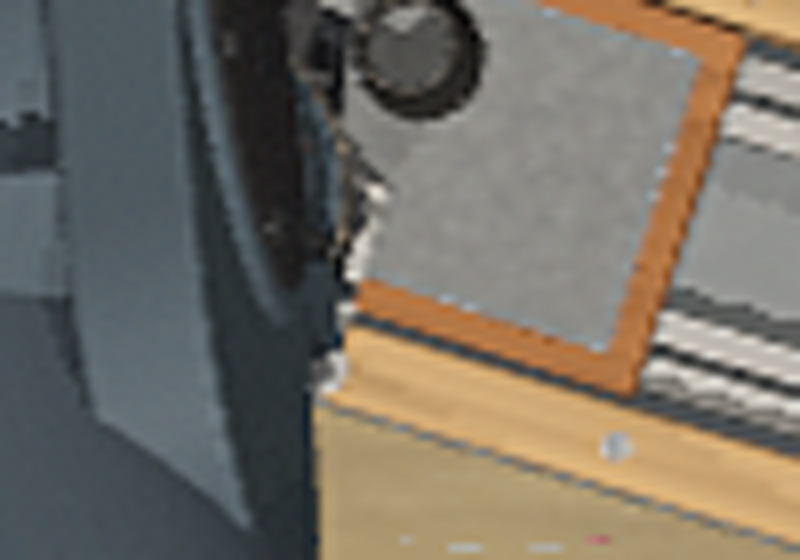

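View pics/s9c.png

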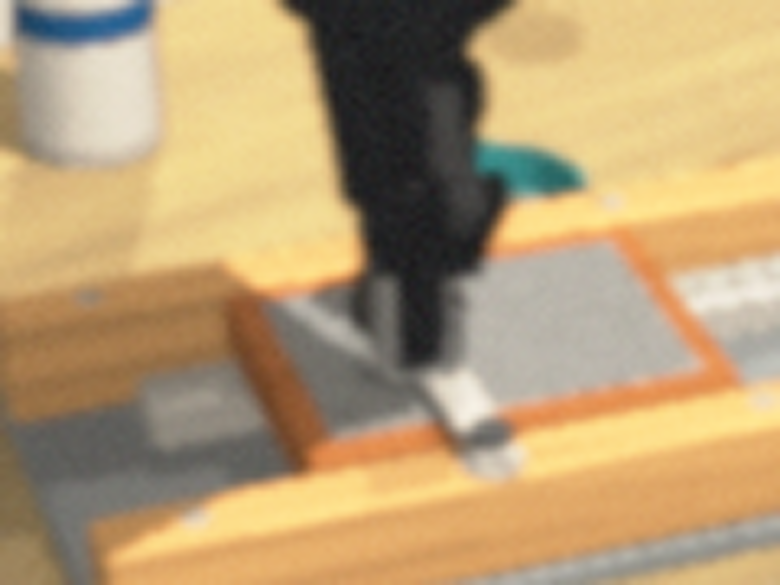

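The bar is now at about 1.5 rad by both views. I'll back straight off and lift clear for an unobstructed check.

```bash
python3 -m pendant '[{"travel":[0.005,0,0],"turn":[0,0,0],"fingers":0},{"travel":[0.014,0,0],"turn":[0,0,0],"fingers":0},{"travel":[0.024,0,0],"turn":[0,0,0],"fingers":0},{"travel":[0.03,0,-0.01],"turn":[0,0,0],"fingers":0},{"travel":[0.04,0,-0.035],"turn":[0,0,0],"fingers":0},{"travel":[0.06,0,-0.065],"turn":[0,0,0],"fingers":0},{"travel":[0.09,0,-0.09],"turn":[0,0,0],"fingers":0},{"travel":[0.12,0,-0.1],"turn":[0,0,0],"fingers":0}]';python3 - <<'E'
from h import *
st()
im,d=snap('scene','s10')
cv2.imwrite('pics/s10c.png',cv2.resize(im[220:310,190:310],None,fx=6.5,fy=6.5,interpolation=cv2.INTER_CUBIC))
im,d=snap('top','t10')
cv2.imwrite('pics/t10c.png',cv2.resize(im[165:305,180:370],None,fx=4.2,fy=4.2,interpolation=cv2.INTER_CUBIC))
E
```

```text
time: 10.63
position: [0.5731, 0.2044, 0.2409]
eef_rot: [2.517, 1.874, 0.01]
contact_force: [0.8, -0.3, 1.0]
finger_gap: -0.0002
t 10.63 dock xy mm [-36.1 198.4] tip z 167.9 F dock [ 0.8 -0.1] 1.0 gap -0.0002 yaw err deg -0.01
```

View pics/t10c.png

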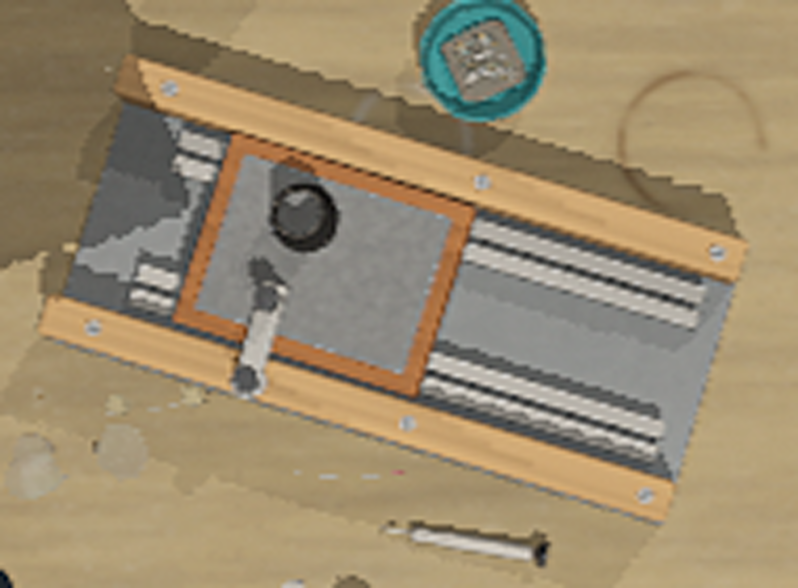

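View pics/s10c.png

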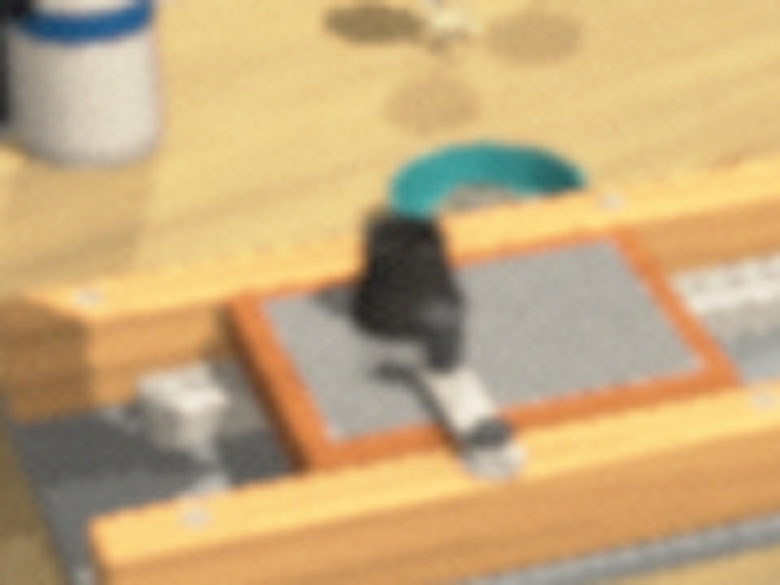

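Both views show the bar square across the board's edge, with the loupe standing behind the knob. I'll put numbers on it.

Run:
```python
from h import *
P=lambda u,v,z:((px2w('top',None,180+u/4.2,165+v/4.2,z)[:2]-o)@Rd*1e3)
k=P(267,296,.076);p=np.array([-72,60]);p2=P(247,380,.059)
print('knob',k,'theta',np.arctan2(*(k-p)),np.arctan2(*(k-p2)),'r',np.hypot(*(k-p)))
print('loupe',P(304,215,.076),'dish',P(482,58,.022),'drv',P(545,553,.007),P(385,532,.007))
x,y,z,ok=board('s10')
for a,b in((-10,20),(20,45),(45,53)):
  for lo in (-25,0,20,80):
    q=ok&(x>a-0)&(x<b)&(y>lo)&(y<lo+20)&(z>30)&(z<60);print((a,lo),q.sum(),np.median(z[q]).round(1),end=' ')
print()
st()
```

```text
knob [-24.68728352  60.11327892] theta 1.5684020717862073 1.5580359557000443 r 47.312852090090225
loupe [22.60834885 54.0634491 ] dish [138.63792551  -7.13974352] drv [-115.5659082  -120.59751905] [-130.15217613  -31.70432656]
(-10, -25) 65 46.8 (-10, 0) 65 47.1 (-10, 20) 73 46.7 (-10, 80) 75 46.7 (20, -25) 55 46.6 (20, 0) 54 47.2 (20, 20) 49 46.8 (20, 80) 60 46.7 (45, -25) 12 46.6 (45, 0) 21 46.4 (45, 20) 10 47.1 (45, 80) 13 46.5 
t 10.73 dock xy mm [-36.4 201.1] tip z 166.0 F dock [-0.1 -1.1] -0.1 gap -0.0003 yaw err deg 0.22
```

```bash
python3 -m pendant '[{"travel":[0,0,-0.02],"turn":[0,0,0],"fingers":0},{"travel":[0,0,-0.03],"turn":[0,0,0],"fingers":0},{"travel":[0,0,-0.03],"turn":[0,0,0],"fingers":0},{"travel":[0,0,-0.03],"turn":[0,0,0],"fingers":0}]'; python3 -c "
from rig import close_job
print(close_job())"
```

```text
time: 11.07
position: [0.5735, 0.2071, 0.2689]
eef_rot: [2.514, 1.879, 0.011]
contact_force: [1.1, -0.5, -0.6]
finger_gap: 0.0002
the job is handed in; nothing more can be done
None
```

I pushed the board along the runners with the closed fingertips until it dropped into its notches, at about dock y = +38 mm. I then backed off, pushed the keeper knob round its arc and came away. The job was handed in at about 11 s of the 48 s allowed; it gave no verdict.

What the last checks showed:
- **Board:** its top fell from about 53 mm to 47 mm in the depth images, and it reads 46.4–47.2 mm over the whole top, so it is flat. The nominal height is 46 mm; the readings before the drop were about 1 mm high too, so this looks like camera bias.
- **Keeper:** it measures about 1.56–1.57 rad, square over the board's edge. The knob measured 47.3 mm from the pivot instead of 45 mm, which is about the size of the calibration error and has little effect on the angle.
- **Loupe, screwdriver and dish:** the loupe is upright on the board. The screwdriver and dish look unmoved in the last top view, judged by eye.
- **Forces:** the highest reading was about 7 N at the end of a push stroke. I read forces only between moves, so a brief peak inside a stroke would not have shown.

No check failed. One 5 N sideways reading during the knob push was gone at the next reading.

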